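Couple the vice head to its ball stand and latch it

TASK

Fit the small vice with the red latch lever onto the bench stand: lower its coupling socket over the stand's ball, press it down gently but firmly past its spring catch until its rim sits fully home and flat on the stand's collar, then press the lever all the way down until it snaps over and stays, and let go. Never lean hard on the stand or ram it, keep the vice upright, and leave the other things on the bench where they are.

Things in the scene. Friction and masses are not known exactly. Their poses are not given: they have to be found in the camera images.
- vice_head: Loose grey aluminium hobby vice with blue foot, screwed on a round dark steel coupling with a red lever; 0.45 to 0.62 kg, 119 mm high. Origin: centre of the coupling's flat bottom rim (88 mm across, at first on the table); z up; x from the tommy-bar screw (reaches to x = -74 mm, 79 mm up) to the fixed jaw; the lever points to -y. Blue foot: 78 mm wide in y, 44 to 56 mm up.
- jaw_grip (a point): Where to hold the vice: centre of the top of its two jaws, at x = +5.5 mm, y = 0, 119 mm above the rim in the head's frame. The jaws (18 and 15 mm thick, a gap between) form a block with flat upright sides, 49 mm across in x, 60 mm in y, reaching 30 mm down from here, free on all four sides; x across the jaws is along the head's x.
- socket (a point): Centre of the coupling's bottom rim (same point as the head's origin). Bore: 33 mm wide, 38 mm deep, flaring to 40 mm at the rim. Two sprung balls in it catch under the stand's ball: going down, the head meets them 14 mm before it is home; passing them takes about 13 N in all, its weight (5.5 N) included: weight alone will not do. From 7 mm above home it drops by itself. It meets the collar hard.
- stand: Fixed bench stand: black suction foot 106 mm wide, grey sleeve, post with flat aluminium collar (88 mm wide) and polished ball (30 mm), all on one upright axis. Origin: centre of the foot's underside. Ball centre 22 mm above the collar top. The post was clamped at some height, not measured: collar 38 to 62 mm, ball top 75 to 99 mm above the table. Over 45 N between head and stand is too much.
- latch_lever (a joint): Latch lever of the coupling, rad: 0 = open, 31 degrees up; 0.55 = latched, level. Hinge along the head's x at y = -41 mm, 28 mm above the rim; the lever reaches 64 mm out. A spring lifts it up to about 0.38 rad and pulls it shut beyond, against a hard stop; pressing down on the pad takes up to about 5 N. It drives a tongue under the ball: it goes fully down only if the head is home.
- lever_pad (a point): Middle of the upper face of the lever's red pad (24 by 34 mm), 49 mm out from the hinge. In the head's frame: open at y = -85 mm, 58 mm above the rim (its outer end 66 mm); latched at y = -90 mm, 33 mm above the rim.
- tape_roll: Bystander: black roll of tape, 62 mm wide, 19 mm high; origin under its centre.
- toy_motor: Bystander: small silver electric motor, 42 mm long, 20 mm high; origin under its centre.
- screwdriver: Bystander: red-handled screwdriver lying flat, 143 mm long along its y, 20 mm high; origin under its centre.
- glass_dish: Bystander: shallow glass dish, 94 mm wide, 32 mm high; origin under its centre.
Not all that is in view belongs to the job. Leave any yellow look-alike of the stand alone.

How it is judged:
By the outcome, as a careful person would: the job done as asked, in the order asked, and still so for the second after the job is handed in, with the robot touching nothing.
It also fails if it takes over 61 s, if anything falls off the work surface, if the arm or the gripper's body presses on something with over 40 N, if the wrist force passes 120 N, or if a joint passes its speed limit or range.

ROBOT

A 7-joint arm with a two-finger parallel gripper is mounted at the origin on a cart in front of the work surface, level with it; the furniture and walls round the work are solid. World frame = base frame: x ahead of the robot, y to its left, z up, the work surface at z = 0. Lengths are in m, angles in rad, forces in N, time in s.
With the tool pointing down it reaches from about 0.425 to 0.875 m from the base axis. Payload 4.7 kg.
Tool frame: the origin (TCP) lies midway between the tips of the shut fingers; the grasp point (between the pads) lies 19 mm behind it; x points along the fingers, y is the direction in which the jaws open and shut, and the axes are right-handed (so a half turn about x gives the same grasp; the last joint's range is limited). The gripper opens to 87 mm and grips with 3 to 60 N. Pads are 19 mm wide; open, the fingers measure 117 mm over their backs; the gripper's body (75 mm by 190 mm) begins 51 mm behind the grasp point.
Start: joints at [-1.135, 0.321, -0.07, 1.45, 0.023, 1.371, -0.057], TCP at [0.266, 0.593, 0.223] pointing down, gripper open.
Joint ranges: [-2.86, 2.86], [-0.3, 2.09], [-1.38, 1.24], [0.06, 2.45], [-1.56, 4.7], [0.09, 2.05], [-2.69, 2.69]. Speed limits (rad/s): [2.57, 2.57, 3.14, 3.14, 3.14, 3.14, 3.14].

INTERFACE

Orientations are given as a rotation vector (axis times angle).
In Python, from bench import ctrl gives the robot as it stands. The module is installed in compiled form; this text tells all that it offers.
- The arm moves only by the shell command python3 -m jog 'ROWS' [FORCE]. ROWS is JSON, a list of rows, each an object with "rot": the turn, a rotation vector about the tool's x, y, z in units of 5 degrees (1.0 is 5 degrees), a list of three; "travel": the shift along the tool's x, y, z in units of 0.3 m (1.0 is 0.3 m), a list of three; "jaw": the closure, from -1 (fully open) to 1 (shut), so that 0 is half open. In form: [{"rot": [ax, ay, az], "travel": [tx, ty, tz], "jaw": jaw}, ...]. A call has 1 to 8 rows; each row shifts and turns the commanded pose from where the row before left it, along the tool's axes as they then stand; what a row does not reach is not made up. A row lasts 1/10 s, in which the tool goes at most 50 mm and 8.59 degrees, less where a joint would pass 70% of its speed; a pose out of reach is approached as far as the arm can. A call with a number of a shift or a turn outside -1 to 1 is refused whole. A call with a gripper value outside its range is refused whole. The fingers move at their own pace and stop on an object; FORCE is the grip in N (left out, the last holds). Time passes only in rows, so rows that do not move let the fingers close. It gives the time, the measured TCP pose, the force and the opening at its end, in the units of the state.
- ctrl.get_state(): the state, without advancing time (a new reading comes with each control period).
- ctrl.get_image(name): name is "side" or "top" or "wrist"; returns the picture (384x512x3 uint8, red, green, blue); there is no depth.
- ctrl.camera_model(name): a dict with "mtx" (3x3 intrinsics, pixels), "k1" (the pictures are not rectified: a ray, as slopes to the right and down, at radius r is drawn at 1 + k1 r^2 times it, then the intrinsics apply), "extrinsics" (4x4, takes a point from world to camera coordinates); the wrist camera has in their place "hand_eye" (4x4, takes a point from camera to tool coordinates, whose origin is the TCP and whose axes are the tool frame's). Camera axes: x right, y up, looking along -z (the intrinsics and any distortion apply to the point x, -y, -z); pixel columns grow to the right and rows downward; lengths in m; the calibration is good to about 2 mm. A picture is of the moment at which its call begins: read the wrist's pose just before it. camera_model takes no time and is no camera call.
- ctrl.close_job(): hands the job in, once; it reports no verdict.
The state is a dict: "time": time; "joint_positions": joint angles; "qd": joint speeds; "joint_torque": joint torques, N m; "position": TCP position; "tool_rot": TCP orientation; "ft_force": force on the tool from outside, world axes, zero at the start; "torque": the same for the moment, N m; "grip_width": opening from 0.0 (shut) to 1.0 (fully open).
Only numpy, scipy, OpenCV 4.12 (cv2) and the standard library are available. Lean on these libraries where they do the work, as an engineer would, in place of code of your own. Each camera call takes 0.05 s, during which the arm holds its last target.

## Working session

There is one attempt and no reset: what is moved stays moved. The work goes in short steps, Python scripts to look and compute and a shell command to move; the robot and the scene stay as the last step left them, time stands still between calls to the robot, and variables do not carry over. Pictures are saved under pics/ and viewed, and the job is handed in when it is done.

```bash
mkdir -p pics; python3 - <<'E'
from bench import ctrl
import cv2
s=ctrl.get_state()
for k,v in s.items(): print(k,v)
for n in ["side","top","wrist"]:
    m=ctrl.camera_model(n); print(n,m)
    cv2.imwrite(f"pics/{n}0.png",cv2.cvtColor(ctrl.get_image(n),cv2.COLOR_RGB2BGR))
E
```

```text
time 0.0
joint_positions [-1.13488315  0.321834   -0.07008743  1.4516768   0.02259774  1.37074479
 -0.05690681]
qd [ 0.00049658 -0.00139829  0.00101591  0.00065433  0.00084731  0.0021372
 -0.00044883]
joint_torque [ 3.20404524e-04 -4.91291428e+01 -4.03539296e-01 -3.12532961e+01
 -6.38788682e-02  4.38849139e-02  1.99446226e-04]
position [0.26594267 0.59251737 0.22145345]
tool_rot [ 0.3293767   1.54566358 -0.33230277]
ft_force [ 1.14057145  0.5619344  -0.18943107]
torque [-0.03708296 -0.02725555  0.0230421 ]
grip_width 0.9977431279786324
side {'mtx': array([[445.44767259,   0.        , 254.5956405 ],
       [  0.        , 445.44767259, 189.96816287],
       [  0.        ,   0.        ,   1.        ]]), 'k1': -0.08996049882468435, 'extrinsics': array([[-0.9988567 , -0.04217905,  0.0224993 ,  0.58409471],
       [ 0.04386957, -0.62176806,  0.78197183, -0.0083348 ],
       [-0.01899348,  0.78206484,  0.62290757, -1.15904038],
       [ 0.        ,  0.        ,  0.        ,  1.        ]])}
top {'mtx': array([[400.83731805,   0.        , 255.92931558],
       [  0.        , 400.83731805, 192
[... 202 characters left out ...]
0.22243565, -0.59594594],
       [-0.22171467,  0.01795149,  0.97494633, -1.077539  ],
       [ 0.        ,  0.        ,  0.        ,  1.        ]])}
wrist {'mtx': array([[319.47475593,   0.        , 252.09590399],
       [  0.        , 319.47475593, 193.86996582],
       [  0.        ,   0.        ,   1.        ]]), 'k1': -0.08664026898761654, 'hand_eye': array([[ 3.49051326e-04,  2.59453097e-01, -9.65755646e-01,
        -1.63664413e-01],
       [ 9.99999925e-01, -2.51596171e-04,  2.93836122e-04,
        -5.84679351e-04],
       [-1.66743731e-04, -9.65755677e-01, -2.59453166e-01,
        -7.03872046e-02],
       [ 0.00000000e+00,  0.00000000e+00,  0.00000000e+00,
         1.00000000e+00]])}
```

View pics/side0.png

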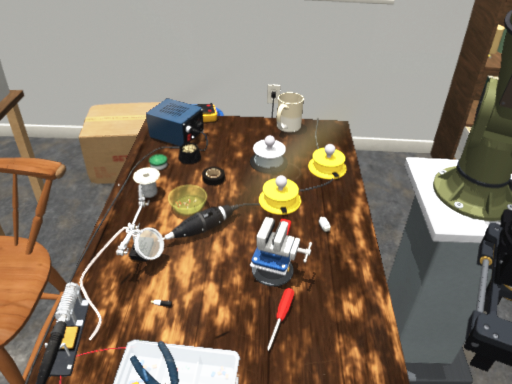

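View pics/top0.png

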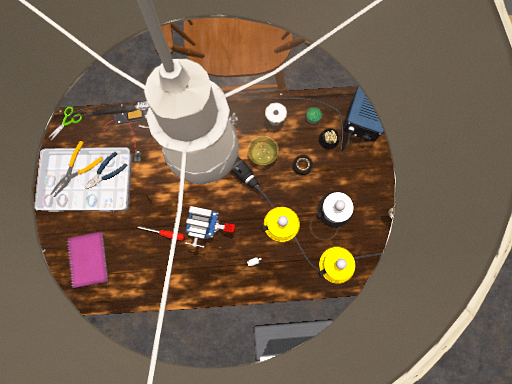

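View pics/wrist0.png

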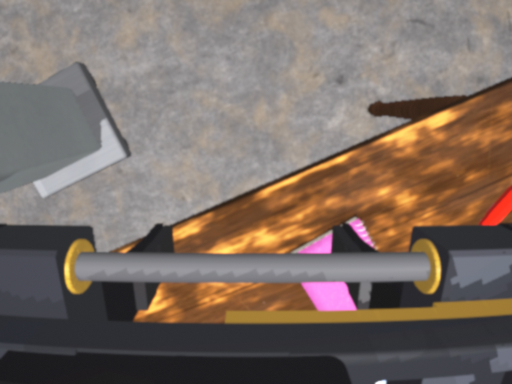

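Side view: the vice is near (275,250), the dark-footed stand at (269,150), and the yellow look-alikes at (281,195) and (328,162). Top view: the vice is near (203,222) with its red lever to the right (-y), and the stand is at (338,208). I'll enlarge these.

```bash
python3 - <<'E'
import cv2
t=cv2.imread("pics/top0.png");s=cv2.imread("pics/side0.png")
def crop(im,x,y,w,h,k,n): cv2.imwrite(n,cv2.resize(im[y:y+h,x:x+w],None,fx=k,fy=k,interpolation=cv2.INTER_CUBIC))
crop(t,170,190,80,60,10,"pics/tv.png")
crop(t,310,180,60,60,10,"pics/ts.png")
crop(s,235,205,90,85,7,"pics/sv.png")
crop(s,240,125,60,50,12,"pics/ss.png")
E
```

```text
(no output)
```

View pics/tv.png

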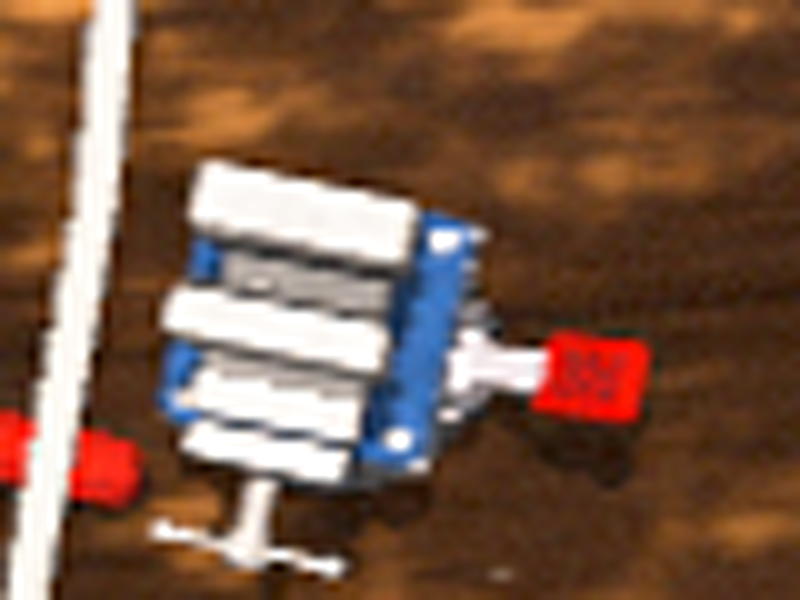

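View pics/ts.png

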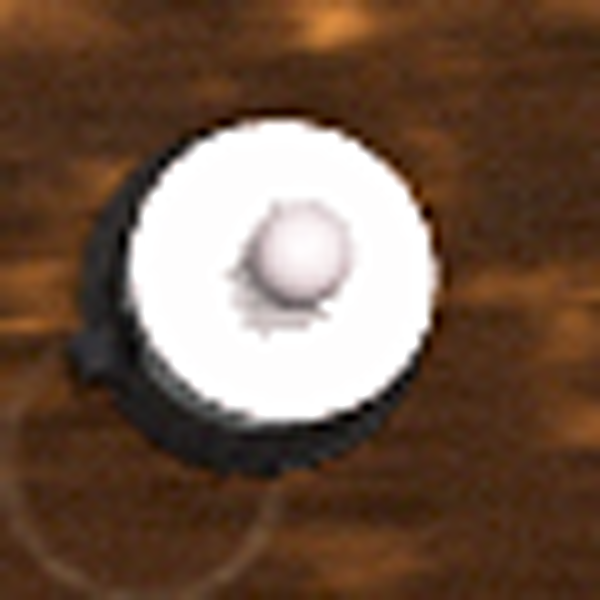

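View pics/sv.png

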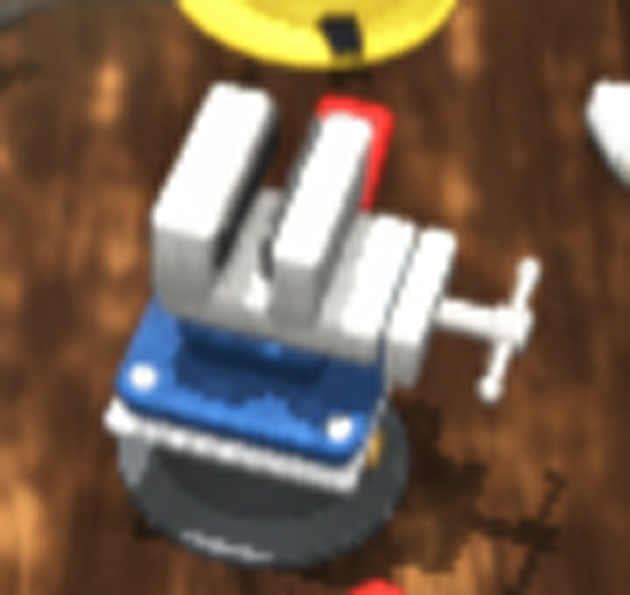

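View pics/ss.png

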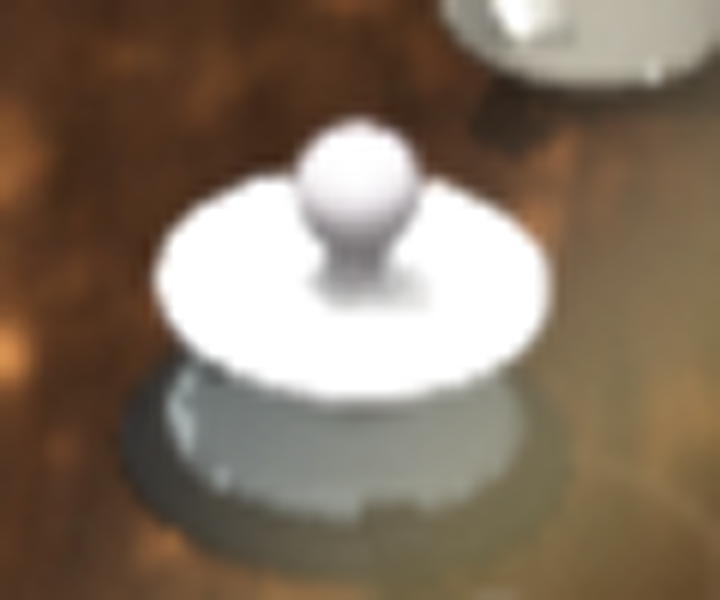

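```bash
cat > h.py <<'E'
import numpy as np, cv2
from bench import ctrl
from scipy.spatial.transform import Rotation as R
from scipy.optimize import least_squares
def Ext(n,st=None):
    m=ctrl.camera_model(n)
    if n!="wrist": return m,np.array(m["extrinsics"])
    T=np.eye(4);T[:3,:3]=R.from_rotvec(st["tool_rot"]).as_matrix();T[:3,3]=st["position"]
    return m,np.linalg.inv(T@np.array(m["hand_eye"]))
def proj(n,P,st=None):
    m,E=Ext(n,st);P=np.atleast_2d(P)
    c=P@E[:3,:3].T+E[:3,3]
    a=c[:,0]/-c[:,2];b=-c[:,1]/-c[:,2];r2=a*a+b*b;f=1+m["k1"]*r2
    K=m["mtx"];return np.c_[K[0,0]*a*f+K[0,2],K[1,1]*b*f+K[1,2]]
def un(c,x0,y0,k): c=np.atleast_2d(np.array(c,float)); return (c+.5)/k-.5+np.array([x0,y0])
def head(p,x,y,yaw,z=0.):
    c,s=np.cos(yaw),np.sin(yaw);p=np.atleast_2d(p)
    return np.c_[x+c*p[:,0]-s*p[:,1],y+s*p[:,0]+c*p[:,1],z+p[:,2]]
# jaw top corners: fixed jaw x 12..30, movable x -19..-4
FX=[[.030,.030,.119],[.030,-.030,.119],[.012,-.030,.119],[.012,.030,.119]]
MX=[[-.004,.030,.119],[-.004,-.030,.119],[-.019,-.030,.119],[-.019,.030,.119]]
def snap(n,f):
    im=cv2.cvtColor(ctrl.get_image(n),cv2.COLOR_RGB2BGR);cv2.imwrite("pics/"+f,im);return im
def crop(im,x,y,w,h,k,n): cv2.imwrite("pics/"+n,cv2.resize(im[y:y+h,x:x+w],None,fx=k,fy=k,interpolation=cv2.INTER_CUBIC))
E
python3 - <<'E'
from h import *
print("tool R\n",R.from_rotvec(ctrl.get_state()["tool_rot"]).as_matrix().round(3))
tf=un([(205,160),(418,203),(408,262),(190,220)],170,190,10)
tm=un([(172,287),(390,335),(380,372),(162,328)],170,190,10)
sf=un([(220,85),(155,222),(212,235),(272,92)],235,205,7)  # farend/near
sm=un([(320,108),(277,255),(330,270),(372,120)],235,205,7)
# side: near cam = +y ; left = +x
sf=sf[[1,0,3,2]]; sm=sm[[1,0,3,2]]
P=np.array(FX+MX); 
def res(v,cams):
    w=head(P,v[0],v[1],v[2]);o=[]
    if 't' in cams:o.append((proj("top",w)-np.r_[tf,tm]).ravel())
    if 's' in cams:o.append((proj("side",w)-np.r_[sf,sm]).ravel())
    return np.concatenate(o)
for c in ("t","s","ts"):
    r=least_squares(res,[.55,.1,0],args=(c,));print(c,r.x.round(4),np.degrees(r.x[2]).round(2),r.fun.reshape(-1,2).round(1).tolist())
a=np.linspace(0,2*np.pi,72,endpoint=False);ci=np.c_[.044*np.cos(a),.044*np.sin(a),0*a]
bt=un((300,252),310,180,10)[0];bs=un((357,182),240,125,12)[0]
ct=un([(130,118),(438,425)],310,180,10);cs=un([(155,0),(550,402)],240,125,12)
def rs(v):
    b=[v[0],v[1],v[2]+.022];w=ci+[v[0],v[1],v[2]]
    t=proj("top",w);s=proj("side",w)
    return np.r_[proj("top",b)[0]-bt,proj("side",b)[0]-bs,t.min(0)-ct[0],t.max(0)-ct[1],s[:,0].min()-cs[0,0],s.max(0)-cs[1]]
r=least_squares(rs,[.6,-.2,.05]);print(r.x,r.fun.round(2))
E
```

```text
tool R
 [[-0.001  0.409  0.912]
 [-0.001  0.912 -0.409]
 [-1.    -0.001  0.   ]]
t [ 0.5367  0.2956 -0.2763] -15.83 [[-0.1, -0.2], [0.2, -0.1], [-0.3, 0.5], [-0.1, 0.2], [0.3, -0.7], [0.2, -1.0], [-0.1, 0.7], [-0.0, 0.6]]
s [ 0.5342  0.2974 -0.245 ] -14.04 [[-0.4, 0.4], [-1.2, -0.2], [0.0, 0.7], [0.6, 0.5], [-0.5, -0.5], [1.0, 0.1], [0.9, -0.1], [-0.3, -0.9]]
ts [ 0.535   0.2964 -0.2561] -14.67 [[-0.6, 0.6], [-0.3, 0.3], [-0.6, 0.9], [-0.6, 1.1], [-0.0, 0.1], [-0.1, -0.6], [-0.2, 1.1], [-0.2, 1.5], [-0.9, -0.2], [-1.4, -0.6], [-0.2, 0.3], [0.1, 0.1], [-1.1, -0.9], [0.7, -0.2], [0.6, -0.3], [-1.0, -1.3]]
[ 0.55191363 -0.09870225  0.04952423] [-0.09  0.69 -0.42  0.97  0.2   0.7  -0.34 -0.07 -0.01 -0.74 -1.44]
```

```bash
python3 -m jog '[{"rot":[0,0,0],"travel":[-0.02,-0.053,0.124],"jaw":-1},{"rot":[0,0,0],"travel":[-0.02,-0.053,0.124],"jaw":-1},{"rot":[0,0,0],"travel":[-0.02,-0.053,0.124],"jaw":-1},{"rot":[0,0,0],"travel":[-0.02,-0.053,0.124],"jaw":-1},{"rot":[0,0,0],"travel":[-0.02,-0.053,0.124],"jaw":-1},{"rot":[0,0,0],"travel":[0,-0.053,0.124],"jaw":-1},{"rot":[0,0,0],"travel":[0,-0.053,0.124],"jaw":-1},{"rot":[0,0,0],"travel":[0,-0.053,0.124],"jaw":-1}]'
python3 - <<'E'
from h import *
s=ctrl.get_state();print(s["position"],R.from_rotvec(s["tool_rot"]).as_matrix().round(3).tolist(),s["joint_positions"])
E
```

```text
time: 0.95
position: [0.4864, 0.3537, 0.2525]
tool_rot: [0.331, 1.545, -0.331]
ft_force: [0.5, 0.1, -0.6]
grip_width: 0.997
[0.48641164 0.35368989 0.25247604] [[-0.0, 0.409, 0.912], [-0.0, 0.912, -0.409], [-1.0, -0.0, -0.0]] [-0.7715971   0.20301115  0.11565498  1.53908646 -0.02364448  1.40092584
  0.49478471]
```

```bash
python3 -m jog '[{"rot":[1.34,0,0],"travel":[0,-0.053,0.122],"jaw":-1}]' 2>&1 | tail -2; python3 -m jog '[{"rot":[0,0,0],"travel":[0,-0.053,0.122],"jaw":-1},{"rot":[1,0,0],"travel":[0,-0.053,0.122],"jaw":-1},{"rot":[1,0,0],"travel":[0,0,0],"jaw":-1},{"rot":[1,0,0],"travel":[0,0,0],"jaw":-1},{"rot":[1,0,0],"travel":[0,0,0],"jaw":-1},{"rot":[1,0,0],"travel":[0,0,0],"jaw":-1},{"rot":[1,0,0],"travel":[0,0,0],"jaw":-1},{"rot":[1,0,0],"travel":[0,0,0],"jaw":-1}]'
python3 - <<'E'
from h import *
s=ctrl.get_state();print(s["position"],R.from_rotvec(s["tool_rot"]).as_matrix().round(3).tolist(),s["joint_positions"])
E
```

```text
out of range: row 1 has 1.34, outside -1 to 1
time: 1.75
position: [0.5392, 0.2961, 0.2522]
tool_rot: [0.807, 1.416, -0.808]
ft_force: [-0.7, 0.6, 0.2]
grip_width: 1.003
[0.53915562 0.29605813 0.2521518 ] [[-0.001, 0.86, 0.509], [-0.0, 0.509, -0.86], [-1.0, -0.001, 0.0]] [-0.73488916  0.2339364   0.22777608  1.50790943 -0.05304237  1.40650659
  0.03016406]
```

```bash
python3 -m jog '[{"rot":[1,0,0],"travel":[0,0,0],"jaw":-1},{"rot":[1,0,0],"travel":[0,0,0],"jaw":-1},{"rot":[1,0,0],"travel":[0,0,0],"jaw":-1},{"rot":[1,0,0],"travel":[0,0,0],"jaw":-1},{"rot":[1,0,0],"travel":[0,0,0],"jaw":-1},{"rot":[1,0,0],"travel":[0,0,0],"jaw":-1},{"rot":[1,0,0],"travel":[0,0,0],"jaw":-1},{"rot":[1,0,0],"travel":[0,0,0],"jaw":-1}]'
python3 -m jog '[{"rot":[1,0,0],"travel":[0,0,0],"jaw":-1},{"rot":[0.1,0,0],"travel":[0,0,0],"jaw":-1},{"rot":[0,0,0],"travel":[0,0,0],"jaw":-1}]'
python3 - <<'E'
from h import *
s=ctrl.get_state();M=R.from_rotvec(s["tool_rot"]).as_matrix();print(s["position"],M.round(3).tolist(),np.degrees(np.arctan2(M[1,1],M[0,1])),s["joint_positions"])
w=snap("wrist","w1.png");t=snap("top","t1.png");crop(t,160,180,100,80,8,"t1v.png")
P=np.array(FX+MX)
print(proj("wrist",head(P,.535,.2964,-.256),s).round(0).tolist())
E
```

```text
time: 2.55
position: [0.5391, 0.2961, 0.2522]
tool_rot: [1.328, 1.127, -1.329]
ft_force: [0.1, -0.5, -0.0]
grip_width: 0.996
time: 2.85
position: [0.5392, 0.2962, 0.2523]
tool_rot: [1.394, 1.078, -1.394]
ft_force: [0.5, 1.0, -0.6]
grip_width: 0.999
[0.53920122 0.29617372 0.25234507] [[-0.0, 0.968, -0.251], [-0.0, -0.251, -0.968], [-1.0, -0.0, 0.0]] -14.559158142587519 [-0.80327493  0.23631451  0.31027159  1.51029946 -0.07245751  1.40667
 -0.74332418]
[[280.0, 154.0], [278.0, 215.0], [260.0, 215.0], [260.0, 154.0], [243.0, 153.0], [243.0, 215.0], [228.0, 215.0], [227.0, 153.0]]
```

View pics/w1.png

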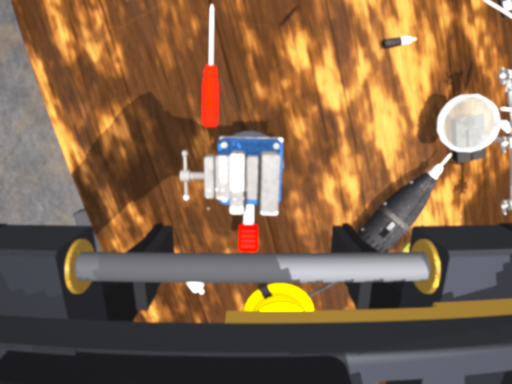

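View pics/t1v.png

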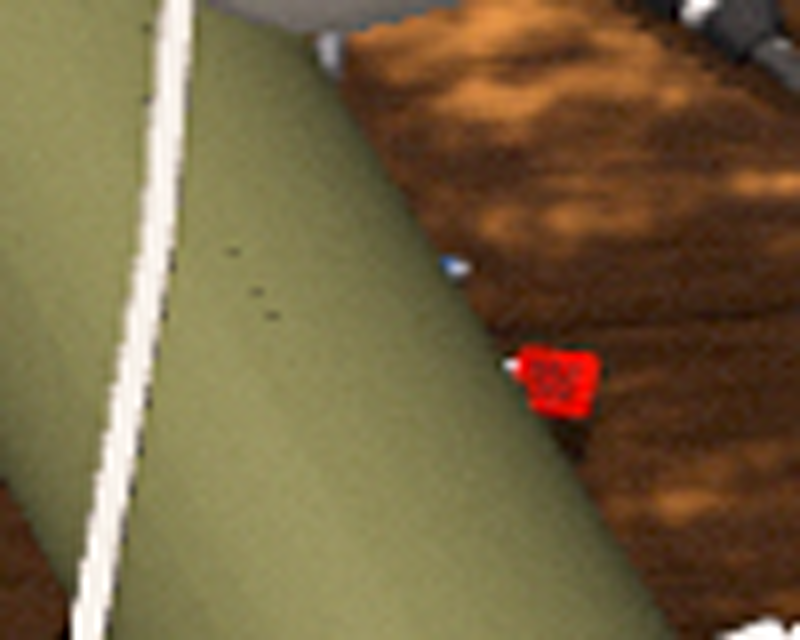

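Wrist view: the vice is upright in the frame, with its jaws at about (230–280, 150–215). I'll crop for exact corners.

```bash
python3 - <<'E'
from h import *
crop(cv2.imread("pics/w1.png"),175,130,120,95,6,"w1c.png")
E
```

```text
(no output)
```

View pics/w1c.png

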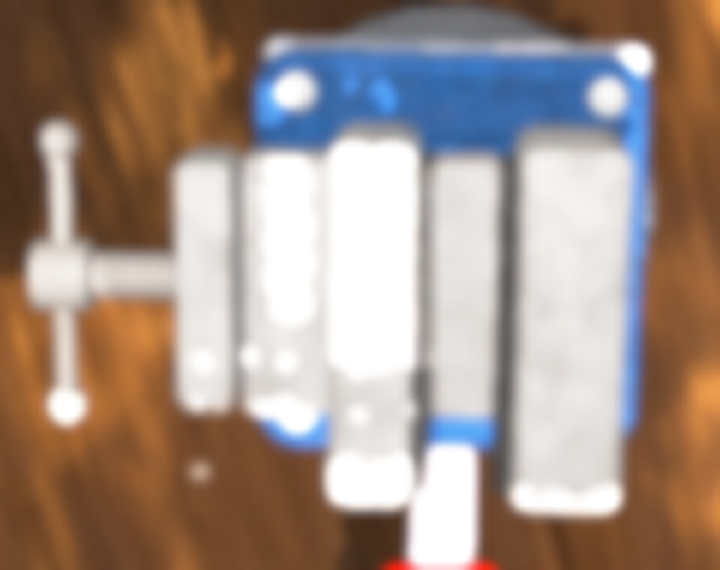

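```bash
python3 -m jog '[{"rot":[0,0,0],"travel":[0.1,0.007,0.003],"jaw":-1},{"rot":[0,0,0],"travel":[0.12,0,0],"jaw":-1},{"rot":[0,0,0],"travel":[0.12,0,0],"jaw":-1},{"rot":[0,0,0],"travel":[0.1,0,0],"jaw":-1},{"rot":[0,0,0],"travel":[0.06,0,0],"jaw":-1},{"rot":[0,0,0],"travel":[0.03,0,0],"jaw":-1},{"rot":[0,0,0],"travel":[0,0,0],"jaw":-1}]'
python3 - <<'E'
from h import *
print(ctrl.get_state()["position"])
snap("wrist","w2.png"); s=snap("side","s2.png");crop(s,215,170,130,110,6,"s2c.png")
E
```

```text
time: 3.65
position: [0.5405, 0.2944, 0.0924]
tool_rot: [1.393, 1.078, -1.397]
ft_force: [-0.5, 0.7, 0.5]
grip_width: 1.002
[0.54045314 0.29438182 0.09242494]
```

View pics/w2.png

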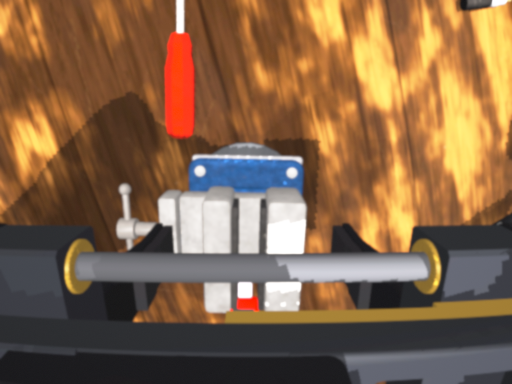

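View pics/s2c.png

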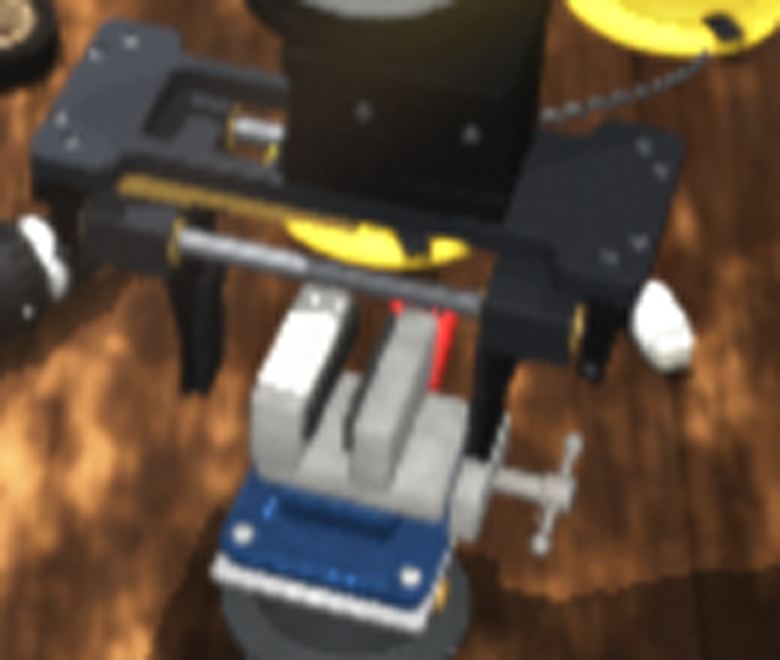

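Wrist view: the jaws span columns 204–305, centred between the fingers (about 253). The side view shows both fingers clear of the body. I'll close now.

```bash
python3 -m jog '[{"rot":[0,0,0],"travel":[0,0,0],"jaw":1},{"rot":[0,0,0],"travel":[0,0,0],"jaw":1},{"rot":[0,0,0],"travel":[0,0,0],"jaw":1},{"rot":[0,0,0],"travel":[0,0,0],"jaw":1},{"rot":[0,0,0],"travel":[0,0,0],"jaw":1},{"rot":[0,0,0],"travel":[0,0,0],"jaw":1}]' 45
python3 -m jog '[{"rot":[0,0,0],"travel":[0,0,0],"jaw":1},{"rot":[0,0,0],"travel":[0,0,0],"jaw":1},{"rot":[0,0,0],"travel":[-0.02,0,0],"jaw":1},{"rot":[0,0,0],"travel":[-0.02,0,0],"jaw":1},{"rot":[0,0,0],"travel":[-0.05,0,0],"jaw":1},{"rot":[0,0,0],"travel":[-0.05,0,0],"jaw":1},{"rot":[0,0,0],"travel":[0,0,0],"jaw":1}]'

```

```text
time: 4.35
position: [0.541, 0.2948, 0.0936]
tool_rot: [1.395, 1.077, -1.395]
ft_force: [-1.0, -1.2, 0.5]
grip_width: 0.548
time: 5.05
position: [0.5433, 0.2959, 0.1393]
tool_rot: [1.401, 1.077, -1.39]
ft_force: [0.9, 0.8, -5.1]
grip_width: 0.552
```

```bash
python3 -m jog '[{"rot":[0,0,0],"travel":[-0.1,0,0],"jaw":1},{"rot":[0,0,0],"travel":[-0.12,0,0],"jaw":1},{"rot":[0,0,0],"travel":[-0.12,0,0],"jaw":1},{"rot":[0,0,0],"travel":[-0.05,0,0],"jaw":1},{"rot":[0,0,0],"travel":[0,0,0],"jaw":1},{"rot":[0,0,0],"travel":[0,0,0],"jaw":1}]'
python3 - <<'E'
from h import *
s=ctrl.get_state();M=R.from_rotvec(s["tool_rot"]).as_matrix();print(s["position"],M.round(4).tolist(),s["joint_positions"])
p=s["position"]
d=M.T@(np.array([.552,-.099,p[2]])+M@np.array([0,.0055,0])-p)
print("to stand",d/.3)
w=snap("wrist","w3.png"); s=snap("side","s3.png");crop(s,200,120,160,130,5,"s3c.png")
E
```

```text
time: 5.65
position: [0.5405, 0.2944, 0.2509]
tool_rot: [1.393, 1.077, -1.397]
ft_force: [-0.8, 0.1, -5.8]
grip_width: 0.55
[0.54046896 0.29441859 0.25088284] [[-0.0019, 0.9674, -0.2532], [-0.0012, -0.2532, -0.9674], [-1.0, -0.0015, 0.0016]] [-0.80104521  0.23902704  0.31234799  1.51019935 -0.07370155  1.40617269
 -0.74072094]
to stand [0.00143642 0.38751485 1.2589432 ]
```

View pics/w3.png

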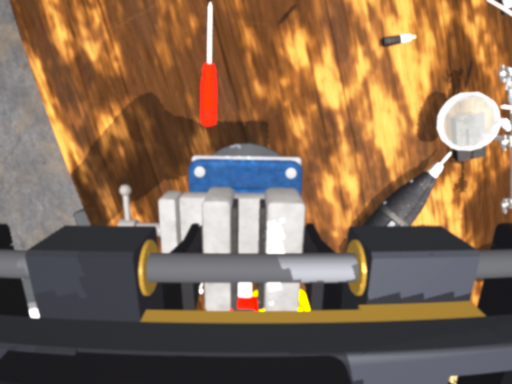

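View pics/s3c.png

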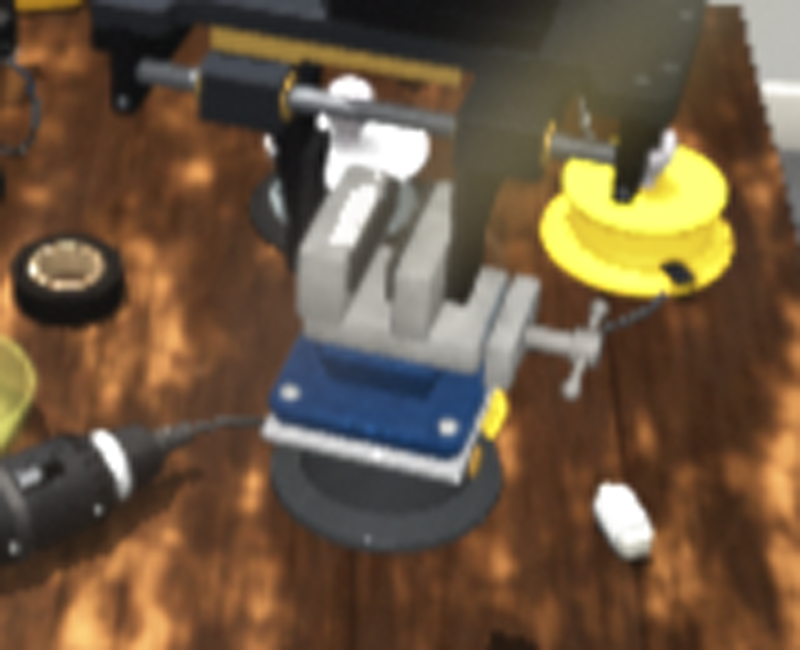

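```bash
python3 -m jog '[{"rot":[0,0,0],"travel":[0,0.063,0.119],"jaw":1},{"rot":[0,0,0],"travel":[0,0.063,0.119],"jaw":1},{"rot":[0,0,0],"travel":[0,0.063,0.119],"jaw":1},{"rot":[0,0,0],"travel":[0,0.063,0.119],"jaw":1},{"rot":[0,0,0],"travel":[0,0.063,0.119],"jaw":1},{"rot":[0,0,0],"travel":[0,0.063,0.119],"jaw":1},{"rot":[0,0,0],"travel":[0,0.063,0.119],"jaw":1},{"rot":[0,0,0],"travel":[0,0.063,0.119],"jaw":1}]'
python3 -m jog '[{"rot":[0,0,0],"travel":[0,0.063,0.119],"jaw":1},{"rot":[0,0,0],"travel":[0,0.063,0.119],"jaw":1},{"rot":[0,0,0],"travel":[0,0.063,0.119],"jaw":1},{"rot":[0,0,0],"travel":[0,0.063,0.119],"jaw":1},{"rot":[0,0,0],"travel":[0,0,0],"jaw":1},{"rot":[0,0,0],"travel":[0,0,0],"jaw":1}]'
python3 - <<'E'
from h import *
s=ctrl.get_state();M=R.from_rotvec(s["tool_rot"]).as_matrix();print(s["position"],M.round(4).tolist(),s["joint_positions"])
w=snap("wrist","w4.png")
b=proj("wrist",[.552,-.099,.0715],s)[0];print(b)
x,y=int(b[0]),int(b[1])
crop(w,max(x-60,0),max(y-50,0),120,100,6,"w4c.png");print(max(x-60,0),max(y-50,0))
E
```

```text
time: 6.55
position: [0.6143, -0.0212, 0.2505]
tool_rot: [1.393, 1.079, -1.398]
ft_force: [1.1, 0.5, -5.9]
grip_width: 0.546
time: 7.15
position: [0.6509, -0.1789, 0.2501]
tool_rot: [1.396, 1.078, -1.401]
ft_force: [-0.2, 1.2, -6.5]
grip_width: 0.545
[ 0.65089025 -0.17885016  0.25008242] [[-0.0039, 0.9665, -0.2567], [0.0001, -0.2567, -0.9665], [-1.0, -0.0037, 0.0009]] [-0.18931681  0.4023068   0.57757984  1.35527963 -0.21578919  1.45043216
  0.1183429 ]
[143.59428413 126.78068673]
83 76
```

View pics/w4.png

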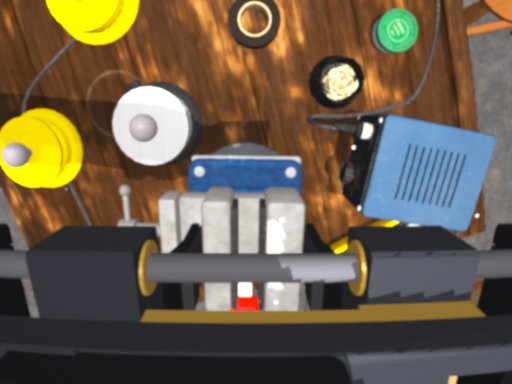

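View pics/w4c.png

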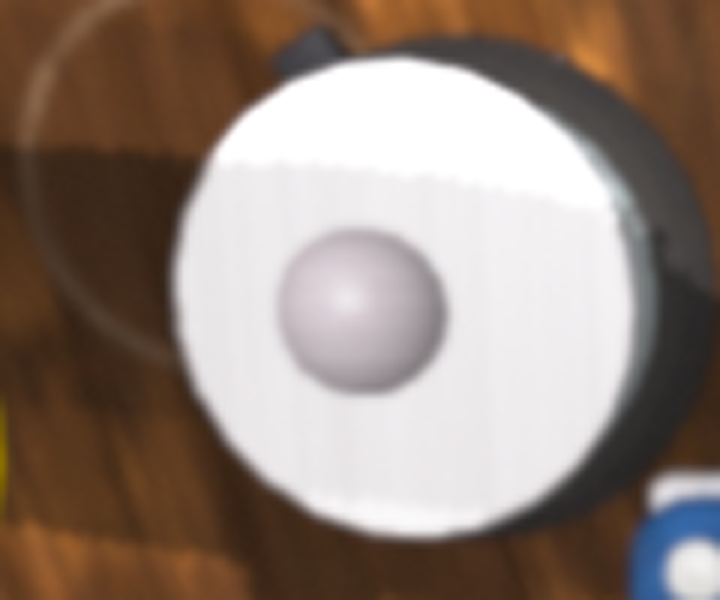

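Wrist view: the stand's ball is at (143,127.5) in the full frame, within 1 px of the prediction. I'll refine with a joint fit.

```bash
python3 - <<'E'
from h import *
st=ctrl.get_state()
a=np.linspace(0,2*np.pi,180,endpoint=False);ci=np.c_[.044*np.cos(a),.044*np.sin(a),0*a]
bt=un((300,252),310,180,10)[0];bs=un((357,182),240,125,12)[0];bw=un((362,311),83,76,6)[0]
ct=un([(130,118),(438,425)],310,180,10);cs=un([(155,0),(550,402)],240,125,12);cw=un([(175,57),(635,537)],83,76,6)
def rw(v):
    b=[v[0],v[1],v[2]+.022];w=proj("wrist",ci+v,st)
    return np.r_[proj("wrist",b,st)[0]-bw,w.min(0)-cw[0],w.max(0)-cw[1]]
def rs(v):
    b=[v[0],v[1],v[2]+.022];w=ci+v
    t=proj("top",w);s=proj("side",w)
    return np.r_[proj("top",b)[0]-bt,proj("side",b)[0]-bs,t.min(0)-ct[0],t.max(0)-ct[1],s[:,0].min()-cs[0,0],s.max(0)-cs[1]]
v0=[.552,-.1,.05]
for f in (rw,rs,lambda v:np.r_[rw(v),rs(v)]):
    r=least_squares(f,v0);print(r.x.round(4),r.fun.round(1))
    M=R.from_rotvec(st["tool_rot"]).as_matrix();p=st["position"]
    q=np.array([r.x[0],r.x[1],p[2]])+M@[0,.0055,0]
    print("move units",(M.T@(q-p)/.3).round(4))
E
```

```text
[ 0.5532 -0.0973  0.0542] [ 0.2 -0.1 -0.4  0.3  0.2 -0.2]
move units [ 0.0014 -0.3654 -0.1726]
[ 0.5519 -0.0987  0.0495] [-0.1  0.7 -0.4  1.   0.2  0.7 -0.3 -0.1 -0.  -0.7 -1.4]
move units [ 0.0015 -0.3684 -0.1669]
[ 0.5521 -0.0973  0.0511] [ 0.2 -0.  -0.1  0.8 -0.2 -0.4 -0.5  0.6 -0.5  0.8 -0.2  0.5 -0.7 -0.2
 -0.1 -0.8 -1.6]
move units [ 0.0015 -0.369  -0.1717]
```

```bash
python3 -m jog '[{"rot":[0,0,0],"travel":[0,-0.09,-0.045],"jaw":1},{"rot":[0,0,0],"travel":[0,-0.12,-0.055],"jaw":1},{"rot":[0,0,0],"travel":[0,-0.1,-0.045],"jaw":1},{"rot":[0,0,0],"travel":[0.02,-0.057,-0.025],"jaw":1},{"rot":[0,0,0],"travel":[0.05,0,0],"jaw":1},{"rot":[0,0,0],"travel":[0.04,0,0],"jaw":1},{"rot":[0,0,0],"travel":[0,0,0],"jaw":1},{"rot":[0,0,0],"travel":[0,0,0],"jaw":1}]'
python3 - <<'E'
from h import *
s=ctrl.get_state();M=R.from_rotvec(s["tool_rot"]).as_matrix();print(s["position"],M.round(4).tolist())
p=s["position"];q=np.array([.5525,-.0978,p[2]])+M@[0,.0055,0];print("rest",(M.T@(q-p)/.3).round(4))
o=snap("side","s5.png");crop(o,215,80,110,100,6,"s5c.png")
snap("wrist","w5.png");snap("top","t5.png")
E
```

```text
time: 8.0
position: [0.5586, -0.1003, 0.2189]
tool_rot: [1.394, 1.077, -1.397]
ft_force: [1.0, -0.3, -5.4]
grip_width: 0.547
[ 0.55859415 -0.10027607  0.21890536] [[-0.0012, 0.9673, -0.2537], [-0.0007, -0.2537, -0.9673], [-1.0, -0.001, 0.001]]
rest [ 0.     -0.0034 -0.0028]
```

View pics/s5c.png

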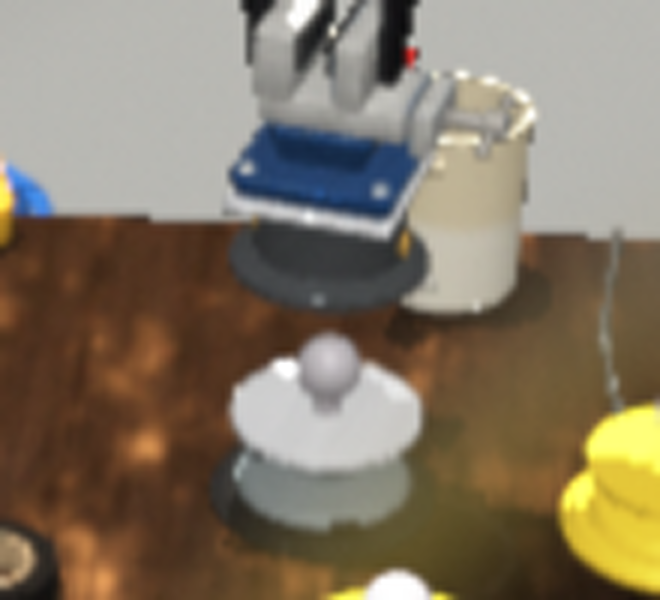

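View pics/w5.png

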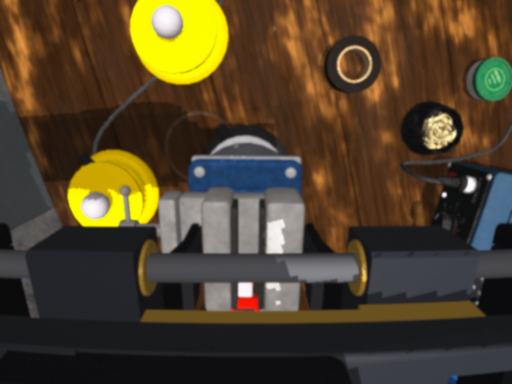

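View pics/t5.png

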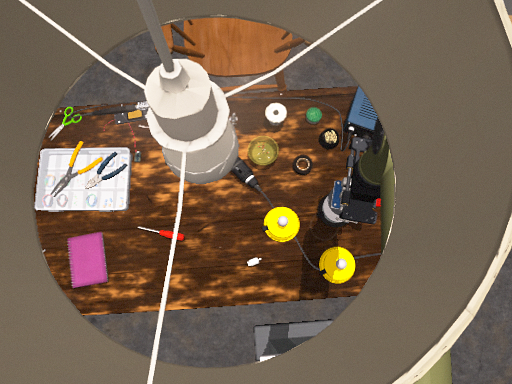

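```bash
python3 - <<'E'
from h import *
st=ctrl.get_state();M=R.from_rotvec(st["tool_rot"]).as_matrix();p=st["position"]
a=np.linspace(0,2*np.pi,180,endpoint=False);ci=np.c_[.044*np.cos(a),.044*np.sin(a),0*a]
o=p-M@[0,.0055,0]-[0,0,.093]
e=proj("side",ci+o);print("rim pred L,R,bot",e[:,0].min(),e[:,0].max(),e[:,1].max(),"meas",un([(230,0),(428,307)],215,80,6))
c=proj("side",ci+[.5525,-.0978,.051]);print("collar pred",c[:,0].min(),c[:,0].max(),c[:,1].max(),"meas",un([(230,0),(424,472)],215,80,6))
print("ball",proj("side",[.5525,-.0978,.073]),un((330,364),215,80,6))
# mug bottom front
for px,z in (((460,308),0),((440,303),0),((520,270),0)):
    q=un(px,215,80,6)[0];r=least_squares(lambda v:proj("side",[v[0],v[1],z])[0]-q,[.5,-.2]);print(px,r.x)
for z in (.09,.1,.11,.12,.13): print(z,proj("side",[.50,-.25,z]))
E
```

```text
rim pred L,R,bot 252.29749224147196 285.77625312839103 131.33923536693254 meas [[252.91666667  79.58333333]
 [285.91666667 130.75      ]]
collar pred 252.21655051608576 284.4594763745748 156.324619212242 meas [[252.91666667  79.58333333]
 [285.25       158.25      ]]
ball [[268.67577637 140.38484495]] [[269.58333333 140.25      ]]
(460, 308) [ 0.48217111 -0.27495206]
(440, 303) [ 0.49247959 -0.2791273 ]
(520, 270) [ 0.44929637 -0.31682015]
0.09 [[287.59393231 108.71812858]]
0.1 [[287.8206139  105.68305749]]
0.11 [[288.04906946 102.62104397]]
0.12 [[288.27931246  99.53181254]]
0.13 [[288.51135628  96.41508623]]
```

```bash
python3 -m jog '[{"rot":[0,0,0],"travel":[0,-0.006,-0.003],"jaw":1},{"rot":[0,0,0],"travel":[0.05,0,0],"jaw":1},{"rot":[0,0,0],"travel":[0.04,0,0],"jaw":1},{"rot":[0,0,0],"travel":[0.01,0,0],"jaw":1},{"rot":[0,0,0],"travel":[0,0,0],"jaw":1}]'
python3 -m jog '[{"rot":[0,0,0],"travel":[0.01,0,0],"jaw":1},{"rot":[0,0,0],"travel":[0.01,0,0],"jaw":1},{"rot":[0,0,0],"travel":[0.01,0,0],"jaw":1},{"rot":[0,0,0],"travel":[0.01,0,0],"jaw":1},{"rot":[0,0,0],"travel":[0,0,0],"jaw":1}]'
python3 - <<'E'
from h import *
s=ctrl.get_state();print(s["position"],s["ft_force"],s["torque"])
o=snap("side","s6.png");crop(o,225,90,90,80,8,"s6c.png")
E
```

```text
time: 8.65
position: [0.5561, -0.0984, 0.1882]
tool_rot: [1.394, 1.079, -1.397]
ft_force: [0.0, -0.3, -5.7]
grip_width: 0.547
time: 9.15
position: [0.5567, -0.0985, 0.1771]
tool_rot: [1.395, 1.078, -1.396]
ft_force: [-0.3, -0.8, -5.5]
grip_width: 0.551
[ 0.5566708  -0.09847993  0.17707476] [-0.33685395 -0.75168566 -5.47133423] [-0.07104275  0.07940487  0.02813068]
```

View pics/s6c.png

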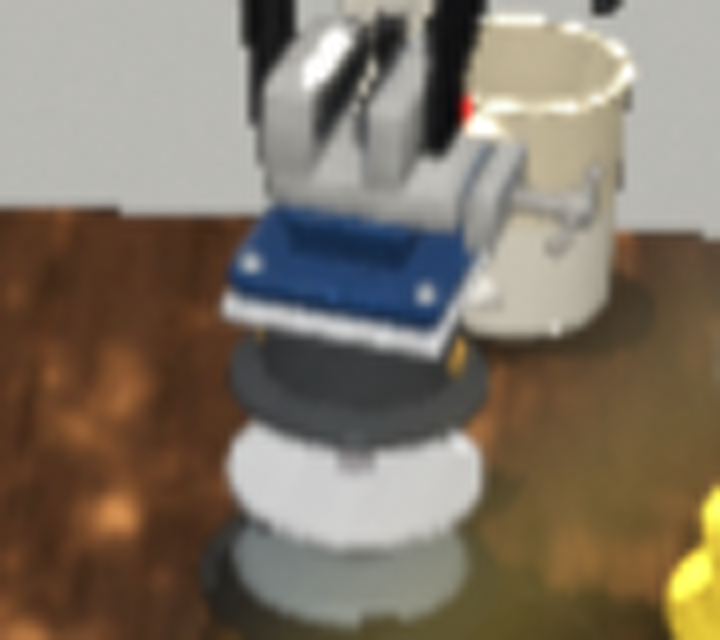

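```bash
python3 - <<'E'
from h import *
a=np.linspace(0,2*np.pi,180,endpoint=False);ci=np.c_[.044*np.cos(a),.044*np.sin(a),0*a]
f=lambda o:(lambda e:((e[:,0].min()+e[:,0].max())/2,e[:,1].max()))(proj("side",ci+o))
print(f([.5525,-.0978,.084]),f([.5525,-.0978,.051]),f([.5515,-.0978,.084]),un([(360,448),(356,550)],225,90,8))
E
```

```text
(np.float64(268.84509605961466), np.float64(145.8356374833702)) (np.float64(268.33801344533026), np.float64(156.324619212242)) (np.float64(269.21754971073835), np.float64(145.8519618149087)) [[269.5625 145.5625]
 [269.0625 158.3125]]
```

Rim and collar columns line up (offset 0.50 px against 0.51 expected). I'll continue down gently.

```bash
python3 -m jog '[{"rot":[0,0,0],"travel":[0.01,0,0],"jaw":1},{"rot":[0,0,0],"travel":[0.01,0,0],"jaw":1},{"rot":[0,0,0],"travel":[0.01,0,0],"jaw":1},{"rot":[0,0,0],"travel":[0,0,0],"jaw":1}]'
python3 -m jog '[{"rot":[0,0,0],"travel":[0.005,0,0],"jaw":1},{"rot":[0,0,0],"travel":[0.005,0,0],"jaw":1},{"rot":[0,0,0],"travel":[0.005,0,0],"jaw":1},{"rot":[0,0,0],"travel":[0,0,0],"jaw":1}]'
```

```text
time: 9.6
position: [0.5566, -0.0984, 0.1679]
tool_rot: [1.395, 1.078, -1.396]
ft_force: [0.1, -0.1, -5.7]
grip_width: 0.549
time: 10.0
position: [0.5568, -0.0985, 0.1638]
tool_rot: [1.395, 1.077, -1.396]
ft_force: [-0.7, -0.6, -5.1]
grip_width: 0.549
```

```bash
for i in 1; do python3 -m jog '[{"rot":[0,0,0],"travel":[0.005,0,0],"jaw":1},{"rot":[0,0,0],"travel":[0.005,0,0],"jaw":1},{"rot":[0,0,0],"travel":[0,0,0],"jaw":1}]'; done; python3 -m jog '[{"rot":[0,0,0],"travel":[0.005,0,0],"jaw":1},{"rot":[0,0,0],"travel":[0,0,0],"jaw":1}]'; python3 -m jog '[{"rot":[0,0,0],"travel":[0.005,0,0],"jaw":1},{"rot":[0,0,0],"travel":[0,0,0],"jaw":1}]'
```

```text
time: 10.3
position: [0.557, -0.099, 0.1609]
tool_rot: [1.395, 1.076, -1.396]
ft_force: [-0.8, -1.0, -5.0]
grip_width: 0.549
time: 10.5
position: [0.557, -0.099, 0.1595]
tool_rot: [1.395, 1.076, -1.396]
ft_force: [0.1, -0.8, -5.1]
grip_width: 0.544
time: 10.7
position: [0.5569, -0.0991, 0.1579]
tool_rot: [1.395, 1.076, -1.396]
ft_force: [0.3, -2.3, -4.9]
grip_width: 0.547
```

```bash
python3 -m jog '[{"rot":[0,0,0],"travel":[0.003,0,0.002],"jaw":1},{"rot":[0,0,0],"travel":[0,0,0],"jaw":1}]';python3 -m jog '[{"rot":[0,0,0],"travel":[0.004,0,0],"jaw":1},{"rot":[0,0,0],"travel":[0,0,0],"jaw":1}]'; python3 -m jog '[{"rot":[0,0,0],"travel":[0.004,0,0],"jaw":1},{"rot":[0,0,0],"travel":[0,0,0],"jaw":1}]'
```

```text
time: 10.9
position: [0.5568, -0.0992, 0.157]
tool_rot: [1.395, 1.077, -1.395]
ft_force: [-0.7, -1.8, -5.4]
grip_width: 0.547
time: 11.1
position: [0.5568, -0.0992, 0.1558]
tool_rot: [1.395, 1.077, -1.395]
ft_force: [0.3, -2.3, -5.0]
grip_width: 0.55
time: 11.3
position: [0.5568, -0.0992, 0.1548]
tool_rot: [1.395, 1.077, -1.395]
ft_force: [-0.6, -1.5, -3.8]
grip_width: 0.55
```

```bash
python3 -m jog '[{"rot":[0,0,0],"travel":[0.004,0,0],"jaw":1},{"rot":[0,0,0],"travel":[0,0,0],"jaw":1}]'; python3 -m jog '[{"rot":[0,0,0],"travel":[0.004,0,0],"jaw":1},{"rot":[0,0,0],"travel":[0,0,0],"jaw":1}]'
```

```text
time: 11.5
position: [0.5568, -0.0991, 0.1538]
tool_rot: [1.395, 1.077, -1.395]
ft_force: [-1.8, -1.7, -2.6]
grip_width: 0.55
time: 11.7
position: [0.5569, -0.0991, 0.1528]
tool_rot: [1.396, 1.077, -1.395]
ft_force: [-2.1, -1.0, 2.2]
grip_width: 0.546
```

```bash
python3 -m jog '[{"rot":[0,0,0],"travel":[0.004,0,0],"jaw":1},{"rot":[0,0,0],"travel":[0,0,0],"jaw":1}]'; python3 -m jog '[{"rot":[0,0,0],"travel":[0.004,0,0],"jaw":1},{"rot":[0,0,0],"travel":[0,0,0],"jaw":1}]'
```

```text
time: 11.9
position: [0.557, -0.0992, 0.1511]
tool_rot: [1.395, 1.077, -1.395]
ft_force: [-0.6, -1.9, -1.3]
grip_width: 0.55
time: 12.1
position: [0.5568, -0.0991, 0.1489]
tool_rot: [1.395, 1.077, -1.395]
ft_force: [1.5, -2.0, -7.0]
grip_width: 0.548
```

```bash
python3 -m jog '[{"rot":[0,0,0],"travel":[0.004,0,0],"jaw":1},{"rot":[0,0,0],"travel":[0,0,0],"jaw":1}]'; python3 -m jog '[{"rot":[0,0,0],"travel":[0.004,0,0],"jaw":1},{"rot":[0,0,0],"travel":[0,0,0],"jaw":1}]'
```

```text
time: 12.3
position: [0.5566, -0.0991, 0.1477]
tool_rot: [1.395, 1.077, -1.396]
ft_force: [1.4, -1.7, -8.5]
grip_width: 0.547
time: 12.5
position: [0.5567, -0.0991, 0.1469]
tool_rot: [1.395, 1.077, -1.396]
ft_force: [1.8, -1.2, -9.3]
grip_width: 0.549
```

```bash
python3 -m jog '[{"rot":[0,0,0],"travel":[0.004,0,0],"jaw":1},{"rot":[0,0,0],"travel":[0.004,0,0],"jaw":1},{"rot":[0,0,0],"travel":[0,0,0],"jaw":1}]'; python3 -m jog '[{"rot":[0,0,0],"travel":[0.004,0,0],"jaw":1},{"rot":[0,0,0],"travel":[0,0,0],"jaw":1}]'
```

```text
time: 12.8
position: [0.5568, -0.0991, 0.1451]
tool_rot: [1.395, 1.077, -1.395]
ft_force: [0.8, -1.2, -7.0]
grip_width: 0.548
time: 13.0
position: [0.5568, -0.0992, 0.1439]
tool_rot: [1.395, 1.077, -1.395]
ft_force: [-1.3, -2.3, -6.0]
grip_width: 0.546
```

```bash
python3 -m jog '[{"rot":[0,0,0],"travel":[0.003,0,0],"jaw":1},{"rot":[0,0,0],"travel":[0,0,0],"jaw":1}]'
```

```text
time: 13.2
position: [0.5568, -0.0992, 0.143]
tool_rot: [1.395, 1.077, -1.395]
ft_force: [-1.8, -1.6, -4.5]
grip_width: 0.547
```

```bash
python3 -m jog '[{"rot":[0,0,0],"travel":[0.003,0,0],"jaw":1},{"rot":[0,0,0],"travel":[0,0,0],"jaw":1}]'
```

```text
time: 13.4
position: [0.5569, -0.0992, 0.1421]
tool_rot: [1.395, 1.077, -1.395]
ft_force: [0.8, -1.8, -4.0]
grip_width: 0.546
```

```bash
python3 -m jog '[{"rot":[0,0,0],"travel":[0.003,0,0],"jaw":1},{"rot":[0,0,0],"travel":[0,0,0],"jaw":1}]'
```

```text
time: 13.6
position: [0.557, -0.0991, 0.142]
tool_rot: [1.396, 1.077, -1.395]
ft_force: [-2.7, -1.4, 2.9]
grip_width: 0.547
```

```bash
python3 -m jog '[{"rot":[0,0,0],"travel":[0.003,0,0],"jaw":1},{"rot":[0,0,0],"travel":[0,0,0],"jaw":1}]'
```

```text
time: 13.8
position: [0.557, -0.0991, 0.142]
tool_rot: [1.396, 1.077, -1.394]
ft_force: [-4.7, -1.5, 7.8]
grip_width: 0.548
```

```bash
python3 -m jog '[{"rot":[0,0,0],"travel":[0.003,0,0],"jaw":1},{"rot":[0,0,0],"travel":[0,0,0],"jaw":1}]'
```

```text
time: 14.0
position: [0.5571, -0.0991, 0.142]
tool_rot: [1.396, 1.077, -1.394]
ft_force: [-6.3, -1.1, 12.0]
grip_width: 0.549
```

Hard contact at z = 0.142, about 13–14 mm below first catch contact. I'll look before releasing.

```bash
python3 -m jog '[{"rot":[0,0,0],"travel":[-0.005,0,0],"jaw":1},{"rot":[0,0,0],"travel":[0,0,0],"jaw":1}]'; python3 - <<'E'
from h import *
o=snap("side","s7.png");crop(o,225,90,90,80,8,"s7c.png")
E
```

```text
time: 14.2
position: [0.5571, -0.0991, 0.1421]
tool_rot: [1.396, 1.077, -1.394]
ft_force: [-4.1, -1.5, 6.5]
grip_width: 0.546
```

View pics/s7c.png

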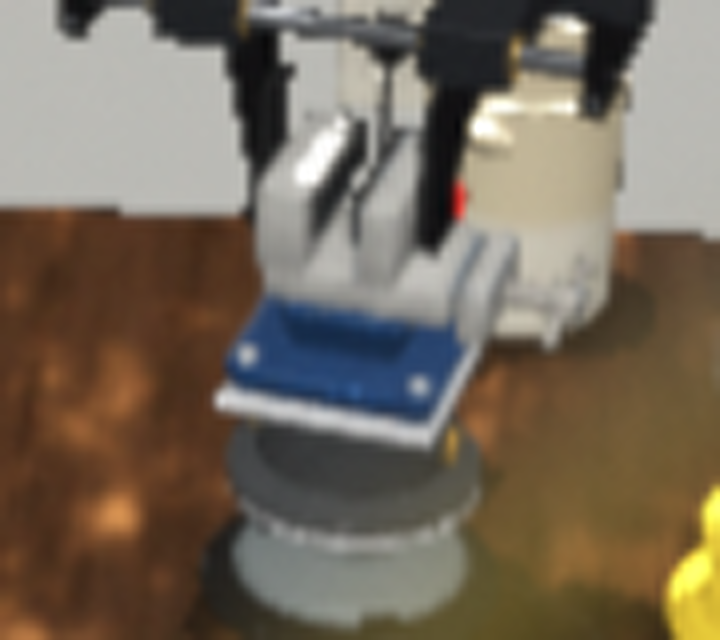

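The vice is seated flat: an even sliver of collar edge shows under the rim (crop rows about 500–550). Now I'll release.

```bash
python3 -m jog '[{"rot":[0,0,0],"travel":[0,0,0],"jaw":-1},{"rot":[0,0,0],"travel":[0,0,0],"jaw":-1},{"rot":[0,0,0],"travel":[0,0,0],"jaw":-1},{"rot":[0,0,0],"travel":[0,0,0],"jaw":-1},{"rot":[0,0,0],"travel":[0,0,0],"jaw":-1}]'; python3 -m jog '[{"rot":[0,0,0],"travel":[-0.03,0,0],"jaw":-1},{"rot":[0,0,0],"travel":[-0.08,0,0],"jaw":-1},{"rot":[0,0,0],"travel":[-0.1,0,0],"jaw":-1},{"rot":[0,0,0],"travel":[0,0,0],"jaw":-1},{"rot":[0,0,0],"travel":[0,0,0],"jaw":-1}]'
python3 - <<'E'
from h import *
s=ctrl.get_state();print(s["position"])
o=snap("side","s8.png");crop(o,225,90,90,80,8,"s8c.png");snap("wrist","w8.png")
E
```

```text
time: 14.75
position: [0.5569, -0.0989, 0.1408]
tool_rot: [1.395, 1.077, -1.395]
ft_force: [0.2, 1.0, 0.3]
grip_width: 0.917
time: 15.25
position: [0.5575, -0.0992, 0.2052]
tool_rot: [1.397, 1.076, -1.393]
ft_force: [-0.0, 0.2, -0.5]
grip_width: 0.999
[ 0.55747573 -0.09920301  0.2051721 ]
```

View pics/s8c.png

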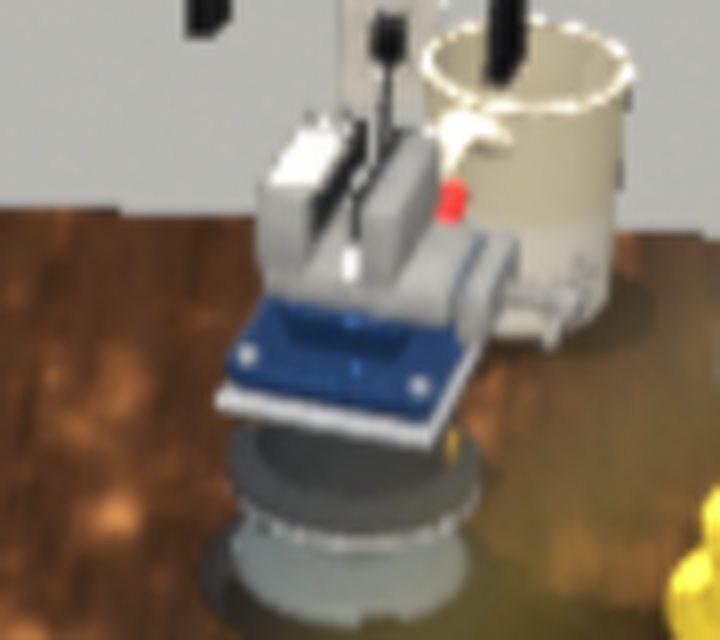

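View pics/w8.png

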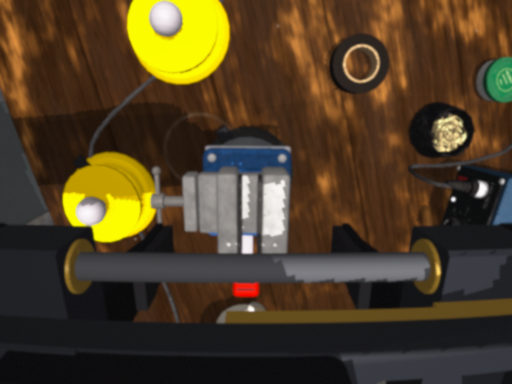

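```bash
python3 -m jog '[{"rot":[0,0,0],"travel":[0,-0.02,0.1],"jaw":1},{"rot":[0,0,0],"travel":[0,0,0.1],"jaw":1},{"rot":[0,0,0],"travel":[0,0,0.103],"jaw":1},{"rot":[0,0,0],"travel":[0,0,0],"jaw":1},{"rot":[0,0,0],"travel":[0,0,0],"jaw":1},{"rot":[0,0,0],"travel":[0,0,0],"jaw":1},{"rot":[0,0,0],"travel":[0,0,0],"jaw":1},{"rot":[0,0,0],"travel":[0,0,0],"jaw":1}]' 20; python3 -m jog '[{"rot":[0,0,0],"travel":[0.08,0,0],"jaw":1},{"rot":[0,0,0],"travel":[0.08,0,0],"jaw":1},{"rot":[0,0,0],"travel":[0.08,0,0],"jaw":1},{"rot":[0,0,0],"travel":[0.04,0,0],"jaw":1},{"rot":[0,0,0],"travel":[0,0,0],"jaw":1}]'
python3 - <<'E'
from h import *
s=ctrl.get_state();print(s["position"])
o=snap("side","s9.png");crop(o,225,70,100,90,7,"s9c.png");snap("wrist","w9.png")
E
```

```text
time: 16.15
position: [0.5283, -0.1844, 0.2037]
tool_rot: [1.394, 1.079, -1.394]
ft_force: [0.6, 0.7, -0.4]
grip_width: 0.356
time: 16.65
position: [0.5269, -0.1847, 0.1183]
tool_rot: [1.393, 1.08, -1.397]
ft_force: [-0.0, -0.3, 0.6]
grip_width: 0.011
[ 0.52694587 -0.18473678  0.11833122]
```

View pics/s9c.png

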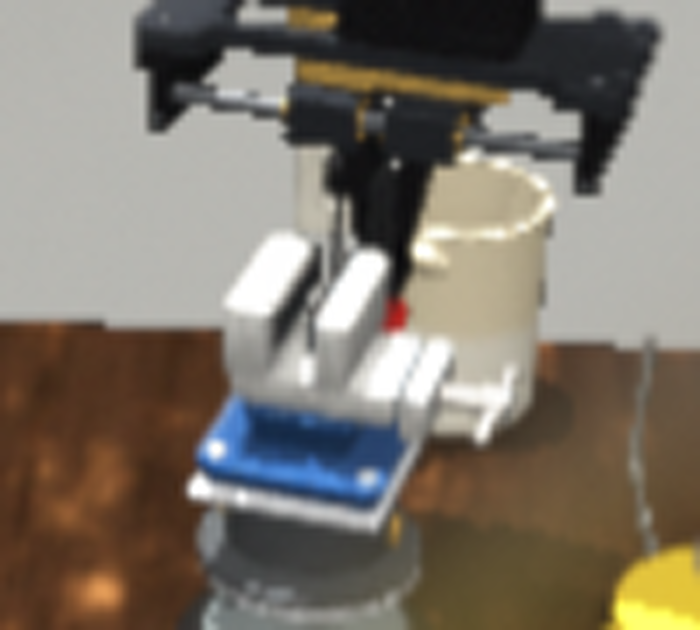

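View pics/w9.png

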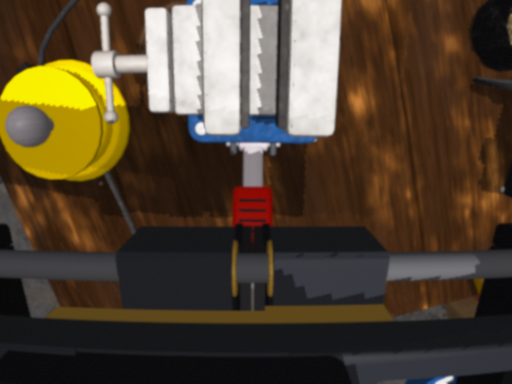

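Wrist view: the fingers (column 253) are lined up over the red pad (columns 233–272). I'll press down in small steps.

```bash
python3 -m jog '[{"rot":[0,0,0],"travel":[0.01,0,0],"jaw":1},{"rot":[0,0,0],"travel":[0.01,0,0],"jaw":1},{"rot":[0,0,0],"travel":[0,0,0],"jaw":1}]';  python3 -m jog '[{"rot":[0,0,0],"travel":[0.01,0,0],"jaw":1},{"rot":[0,0,0],"travel":[0.01,0,0],"jaw":1},{"rot":[0,0,0],"travel":[0,0,0],"jaw":1}]';  python3 -m jog '[{"rot":[0,0,0],"travel":[0.01,0,0],"jaw":1},{"rot":[0,0,0],"travel":[0.01,0,0],"jaw":1},{"rot":[0,0,0],"travel":[0,0,0],"jaw":1}]'
```

```text
time: 17.05
position: [0.5281, -0.1855, 0.1141]
tool_rot: [1.396, 1.077, -1.395]
ft_force: [0.3, 0.1, -0.7]
grip_width: 0.002
time: 17.35
position: [0.5281, -0.1867, 0.1082]
tool_rot: [1.395, 1.075, -1.396]
ft_force: [-0.6, -1.6, 1.8]
grip_width: 0.008
time: 17.65
position: [0.5279, -0.1851, 0.1014]
tool_rot: [1.396, 1.078, -1.395]
ft_force: [-0.8, -0.5, 1.6]
grip_width: 0.004
```

```bash
python3 -m jog '[{"rot":[0,0,0],"travel":[0.01,0,0],"jaw":1},{"rot":[0,0,0],"travel":[0.01,0,0],"jaw":1},{"rot":[0,0,0],"travel":[0,0,0],"jaw":1}]';  python3 -m jog '[{"rot":[0,0,0],"travel":[0.01,0,0],"jaw":1},{"rot":[0,0,0],"travel":[0.005,0,0],"jaw":1},{"rot":[0,0,0],"travel":[0,0,0],"jaw":1}]'
```

```text
time: 17.95
position: [0.5276, -0.1844, 0.0949]
tool_rot: [1.395, 1.079, -1.395]
ft_force: [0.5, 1.1, -0.4]
grip_width: 0.008
time: 18.25
position: [0.5277, -0.1852, 0.0909]
tool_rot: [1.395, 1.078, -1.396]
ft_force: [0.9, 0.4, 0.4]
grip_width: 0.007
```

```bash
python3 -m jog '[{"rot":[0,0,0],"travel":[0.006,0,0],"jaw":1},{"rot":[0,0,0],"travel":[0.006,0,0],"jaw":1},{"rot":[0,0,0],"travel":[0,0,0],"jaw":1}]';  python3 -m jog '[{"rot":[0,0,0],"travel":[0.006,0,0],"jaw":1},{"rot":[0,0,0],"travel":[0,0,0],"jaw":1}]'
```

```text
time: 18.55
position: [0.5278, -0.1854, 0.0876]
tool_rot: [1.395, 1.078, -1.396]
ft_force: [-0.1, 0.3, 0.5]
grip_width: 0.005
time: 18.75
position: [0.5279, -0.1855, 0.0859]
tool_rot: [1.395, 1.077, -1.395]
ft_force: [-1.1, -0.1, 0.3]
grip_width: 0.004
```

```bash
python3 -m jog '[{"rot":[0,0,0],"travel":[0.006,0,0],"jaw":1},{"rot":[0,0,0],"travel":[0.003,0,0],"jaw":1},{"rot":[0,0,0],"travel":[0,0,0],"jaw":1}]';  python3 -m jog '[{"rot":[0,0,0],"travel":[0.005,0,0],"jaw":1},{"rot":[0,0,0],"travel":[0,0,0],"jaw":1}]'
```

```text
time: 19.05
position: [0.5279, -0.1855, 0.0832]
tool_rot: [1.395, 1.077, -1.395]
ft_force: [-0.6, -0.1, -0.6]
grip_width: 0.005
time: 19.25
position: [0.5281, -0.1856, 0.0819]
tool_rot: [1.395, 1.077, -1.395]
ft_force: [-1.0, 0.5, -0.2]
grip_width: 0.007
```

```bash
python3 -m jog '[{"rot":[0,0,0],"travel":[0.004,0,0],"jaw":1},{"rot":[0,0,0],"travel":[0,0,0],"jaw":1}]';  python3 -m jog '[{"rot":[0,0,0],"travel":[0.004,0,0],"jaw":1},{"rot":[0,0,0],"travel":[0,0,0],"jaw":1}]'
python3 - <<'E'
from h import *
print(ctrl.get_state()["position"])
o=snap("side","s10.png");crop(o,225,70,100,90,7,"s10c.png");snap("wrist","w10.png")
E
```

```text
time: 19.45
position: [0.5283, -0.1858, 0.0814]
tool_rot: [1.396, 1.077, -1.395]
ft_force: [-2.2, 0.2, 5.7]
grip_width: 0.007
time: 19.65
position: [0.5284, -0.1861, 0.0808]
tool_rot: [1.396, 1.076, -1.395]
ft_force: [-2.5, -0.8, 8.6]
grip_width: 0.001
[ 0.52837563 -0.18611343  0.08075297]
```

View pics/w10.png

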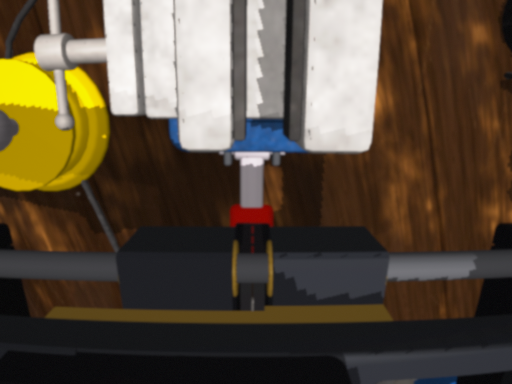

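Contact with the hard stop came at z ≈ 0.081, with 8.6 N. I'll back off upward and check that the lever stays.

```bash
python3 -m jog '[{"rot":[0,0,0],"travel":[-0.01,0,0],"jaw":1},{"rot":[0,0,0],"travel":[-0.06,0,0],"jaw":1},{"rot":[0,0,0],"travel":[-0.12,0,0],"jaw":1},{"rot":[0,0,0],"travel":[-0.12,0,0],"jaw":1},{"rot":[0,0,0],"travel":[-0.12,0,0],"jaw":1},{"rot":[0,0,0],"travel":[-0.1,0,0],"jaw":1},{"rot":[0,0,0],"travel":[0,0,0],"jaw":1}]'; python3 -m jog '[{"rot":[0,0,0],"travel":[0,0,0.12],"jaw":1},{"rot":[0,0,0],"travel":[0,0,0.12],"jaw":1},{"rot":[0,0,0],"travel":[0,0,0],"jaw":1},{"rot":[0,0,0],"travel":[0,0,0],"jaw":1}]'
python3 - <<'E'
from h import *
st=ctrl.get_state();print(st["position"])
o=snap("side","s11.png");crop(o,225,70,100,90,7,"s11c.png");w=snap("wrist","w11.png")
yaw=np.arctan2(-.254,.967)
for n,p in (("open",[[0,-.085,.058]]),("latched",[[0,-.090,.033]]),("jaw",[[.0055,0,.119]])):
    print(n,proj("wrist",head(p,.5517,-.0977,yaw,.049),st).round(1))
x,y=proj("wrist",head([[0,-.07,.04]],.5517,-.0977,yaw,.049),st)[0].astype(int);x-=50;y=max(y-50,0);crop(w,x,y,100,100,6,"w11c.png");print(x,y)
E
```

```text
time: 20.45
position: [0.5304, -0.1865, 0.243]
tool_rot: [1.399, 1.071, -1.389]
ft_force: [0.5, 0.4, -0.1]
grip_width: 0.004
time: 20.85
position: [0.509, -0.2558, 0.2375]
tool_rot: [1.397, 1.077, -1.398]
ft_force: [0.9, 1.2, 0.3]
grip_width: 0.005
[ 0.50897274 -0.25581072  0.23748922]
open [[253.2  98.6]]
latched [[253.1 104.7]]
jaw [[261.5 -34.5]]
203 32
```

View pics/s11c.png

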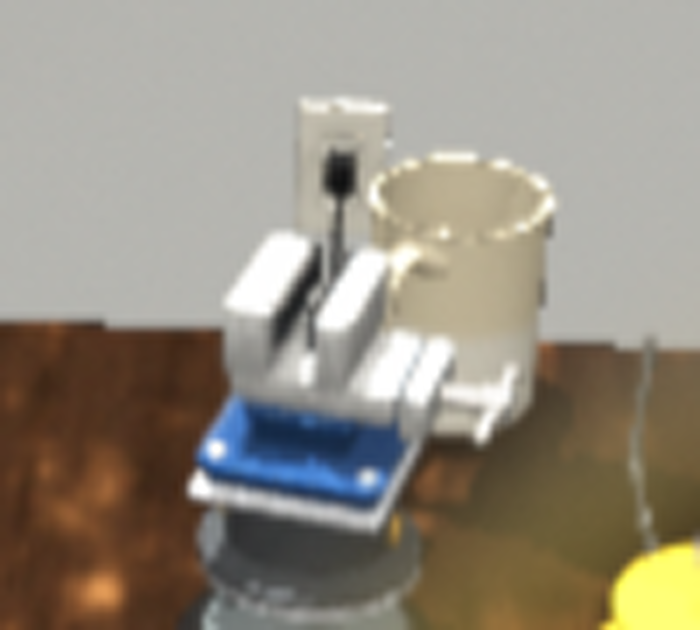

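View pics/w11.png

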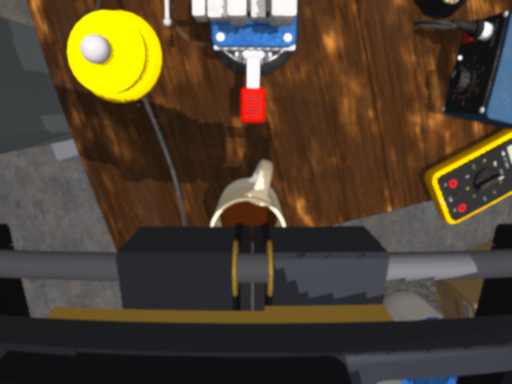

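View pics/w11c.png

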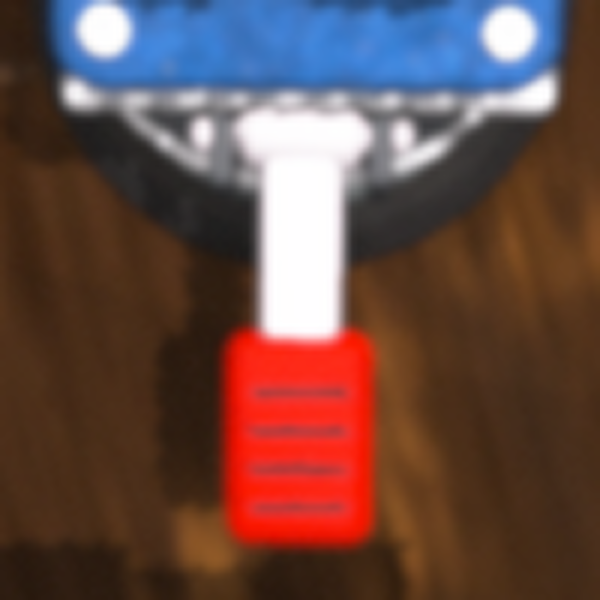

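Wrist view: the pad is centred at row 104.9, against 104.7 predicted for latched and 98.6 for open, and no red shows behind the jaws from the side any more. The rim is flat on the collar and the arm is clear, so I'll hand in.

```bash
python3 - <<'E'
from bench import ctrl
s=ctrl.get_state();print(s["time"],s["ft_force"]);print(ctrl.close_job())
E
```

```text
20.95 [-0.12398191  0.19923881  0.07249908]
the job is handed in; nothing more can be done
None
```

The vice is on the bench stand, its rim flat on the collar and the red lever latched. I handed the job in at 20.95 s of the 61 s allowed.

- **Fitting:** I gripped the vice by its jaws, lifted it clear of the yellow stands and lowered it over the ball. It passed the spring catch and met the collar about 13 mm below the first catch contact (14 mm given). The highest force I read at the wrist was about 12 N, roughly 17 N on the stand with the vice's weight. Readings come only at the end of each move, so a brief peak could have been missed.
- **Latching:** I let go of the jaws, moved the closed fingers over the pad and pressed the lever down to its stop with about 9 N, then backed off.
- **Last checks:**
  - In the wrist picture the lever pad is at row 104.9. I expected 104.7 if latched and 98.6 if open, so it stayed down after I let go.
  - The side picture shows the vice upright with an even collar edge under the rim.
  - The wrist force read near zero, with the arm clear of everything.
- **Disagreements and gaps:**
  - The cameras put the collar at 49.5 to 54 mm high; contact put it at about 49 mm.
  - I saw nothing else disturbed, but I did not compare the bystanders' positions before and after.

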